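# Load the raclette grill and take its plate reading

### The job

Take the loaded raclette pan by its handle and slide it fully home into the empty bay of the raclette grill, cheese still in it, and let go of it. Then take the orange surface thermometer out of its stand and set its spring-loaded foot inside the white ring on the grill plate above that same bay, thermometer upright, display turned to the front edge of the table where the cook stands, pressed lightly so that the spring gives but does not bottom out. Finish while still holding the thermometer there for its reading; leave the other pan and everything else on the table alone.

Things in the scene. Friction and masses are not known exactly. Their poses are not given: they have to be found in the camera images.
- grill: two-pan raclette grill, fixed, 112 x 250 x 98 mm (its x, y, z). Origin: centre of its underside; z up; -x points out of the open front, which faces roughly to the robot's left. Two bays along y at y = +/-59.5 mm, a dark griddle plate on top with a white ring above each bay. The bay at -y (nearer the robot) is empty, the one at +y holds the parked pan
- bay_home (a point): where the pan's origin lies, on the floor of the empty bay, when the pan is fully home against the back stop; axes as the grill's (the pan's axes then agree with them). The bay is 107 mm wide; floor 30 mm, ceiling 62 mm above the table; its mouth lies 53 mm out from this point along -x
- ring (a point): centre of the white ring (30 mm outside diameter) above the empty bay, on the plate's surface, 92 mm above the table (the plate's rim rises to 98 mm); axes as the grill's
- pan: dark square raclette pan to be loaded, loose, 98 x 98 mm, wall 14 mm high, 2.5 mm floor, 0.2 kg with cheese; origin: centre of its underside; z up. A black straight handle points to -x: 16 mm wide and 16 mm high, from x = -66 to -166 mm, centred 30 mm above the underside
- pan_grip (a point): point on the pan's handle at which to grip it, at (-120, 0, 30) mm of the pan; close the fingers along the pan's y
- cheese: slab of yellow cheese lying loose in the pan, 66 x 60 x 9 mm; origin: centre of its underside
- parked_pan: a second, equal pan with cheese, already home in the grill's other bay, its handle sticking out; must not be disturbed
- probe: orange surface thermometer, loose, upright in its stand, 163 mm long, 0.11 kg. Origin: centre of its foot's underside with the spring relaxed; z runs up to the handle. Handle 20 mm (x) by 26 mm (y), z = 55 to 163 mm, with a black sleeve at z = 125 to 159 mm; display on its -x face at z = 83 to 113 mm; below it a steel stem of 10 mm diameter with the foot
- probe_grip (a point): point on the thermometer's axis at which to grip it, z = 140 mm of the thermometer (23 mm below its top); close the fingers along its y (26 mm wide)
- display (a point): centre of the thermometer's display, on its -x face
- foot_face (a point): centre of the underside of the thermometer's copper foot, a disc of 12 mm diameter that slides up into the stem against a spring
- foot (a joint): travel of the foot into the stem: 0 relaxed, 0.010 m bottomed out. The spring gives 1.6 N at the first touch and 5.6 N at full travel (0.4 N per mm)
- stand: grey docking stand of the thermometer, fixed to the table, 74 x 68 x 87 mm; origin: centre of its underside; axes parallel to the docked thermometer's. The thermometer's foot hangs 17 mm above the table; its handle sits 15 mm deep in a pocket with 1.5 mm play, so lift it 75 mm straight up to clear the stand
- cook_side (a point): a fixed point on the bare table top at x = 0.42 m, y = 0, on the side of the grill where the cook stands (the table's front edge, by the robot); world axes. The display faces the cook when the thermometer's x axis points the same way as world x
- ramekin_salt: small white ramekin, 70 x 70 x 36 mm, leave alone; origin under its centre
- pepper_mill: dark wooden pepper mill, 58 x 58 x 150 mm, leave alone; origin under its centre
- mug: cream cup with handle, 64 x 88 x 54 mm, leave alone; origin under its centre
- lemon: lemon, 71 x 53 x 51 mm, leave alone; origin under its centre

How it is judged (in metres and radians):
On the way, in this order (a step that is already met when the one before it is completed fails the run):
1. the loaded pan is fully home in the empty bay, cheese in it, and released (x of pan in the frame of bay_home between -0.008 and 0.008 m and y of pan in the frame of bay_home between -0.008 and 0.008 m and z of pan in the frame of bay_home between -0.006 and 0.006 m and angle between the x axis of pan and the x axis of grill, either way round below 0.12 rad and contact force between the fingers and pan below 0.3 N and x of cheese in the frame of pan between -0.025 and 0.025 m and y of cheese in the frame of pan between -0.025 and 0.025 m and z of cheese in the frame of pan between -0.012 and 0.012 m), for 0.2 s.
2. the thermometer is lifted clear of its stand in the gripper (z of probe in the frame of stand above 0.09 m and contact force between the fingers and probe above 2 N), for 0.1 s.
At the end, for the whole second after the job is handed in: Pan within 8 mm of home in the empty bay, cheese in it, released. Thermometer held still, within 0.12 rad of upright, display within 0.35 rad of the front, foot within 9 mm of the ring's centre, pressed in 1 to 9 mm (1 to 9 N). Parked pan within 15 mm, the rest within 30 mm of their starts (all of step 1 and horizontal distance between foot_face and ring below 0.009 m and value of joint foot between 0.001 and 0.009 m and contact force between probe and grill between 1 and 9 N and angle between probe's own z axis and vertical below 0.12 rad and angle between the x axis of probe and the x axis of cook_side, either way round below 0.35 rad and x of cook_side in the frame of probe below 0 m and contact force between the fingers and probe above 2 N and contact force between probe and stand below 0.1 N and linear speed of probe below 0.02 m/s and distance of parked_pan from where it was at the start of the episode below 0.015 m and distance of each of ramekin_salt, pepper_mill, mug, lemon from where it was at the start of the episode below 0.03 m); the arm keeps its last pose, push and grip.
It fails at once if the thermometer is rammed on the grill (over 15 N) (contact force between probe and grill above 15 N).
It fails at once if the parked pan is disturbed (distance of parked_pan from where it was at the start of the episode above 0.015 m).
It fails at once if the cheese is spilled (distance between cheese and pan above 0.06 m).
It fails at once if a bystander is knocked over or shoved (distance of any of ramekin_salt, pepper_mill, mug, lemon from where it was at the start of the episode above 0.03 m).
It also fails if it takes over 61 s, if anything falls off the work surface, if the arm or the gripper's body presses on something with over 40 N, if the wrist force passes 120 N, or if a joint passes its speed limit or range.

### The arm

A 6-joint arm with a two-finger parallel gripper is mounted at the origin on a cart in front of the work surface, level with it; the furniture and walls round the work are solid. World frame = base frame: x ahead of the robot, y to its left, z up, the work surface at z = 0. Lengths are in m, angles in degrees, forces in N, time in s.
With the tool pointing down it reaches from about 0.4 to 0.825 m from the base axis. Payload 7 kg.
Tool frame: the origin (TCP) lies on the centre line of the jaws, within the pads' length; the fingertips stand 19 mm ahead of it and the grasp point (between the pads) is the TCP (r.tip_extent is the distance from the TCP to the fingertips, in m); z points along the fingers, y is the line along which they close (so a half turn about z gives the same grasp; the last joint's range is limited). The gripper opens to 88 mm and grips with 3 to 60 N. Pads are 19 mm wide; open, the fingers measure 130 mm over their backs; the gripper's body (78 mm by 193 mm) begins 47 mm behind the grasp point.
Start: joints at [-55.285, 20.546, 0.682, 0, -70.136, -16.507], TCP at [0.211, -0.641, 0.246] pointing down, gripper open.
Joint ranges: [-176.03, 176.03], [-82.01, 121.73], [-58.28, 71.71], [-173.87, 95.51], [-174.79, -0.11], [-173.66, 173.66]. Speed limits (degrees/s): [136.94, 136.94, 172.46, 180, 180, 180].

### API

Orientations are given as [roll, pitch, yaw] about the fixed x, y, z axes, in that order (R = Rz(yaw) Ry(pitch) Rx(roll)).
In Python, from plant import r gives the robot as it stands. The module is installed in compiled form; this text tells all that it offers.
- The arm moves only by the tool jog_arm, never from a script. Its argument "deltas" is a list that holds one entry, the list of rows, each a list of 5 numbers: the opening, from -1 (shut) to 1 (fully open), then the shift along the world's x, y, z in cm, then the turn about the world's z in rad. In form: [[[claw, dx, dy, dz, turn], ...]]. A call has 1 to 8 rows; each row shifts and turns the commanded pose from where the row before left it; what a row does not reach is not made up. A row lasts 1/8 s, in which the tool goes at most 62.5 mm and 10.7 degrees, less where a joint would pass 70% of its speed; a pose out of reach is approached as far as the arm can. A call with a gripper value outside its range is refused whole. The fingers move at their own pace and stop on an object; "force" is the grip in N (left out, the last holds). Time passes only in rows, so rows that do not move let the fingers close. It gives the time, the measured TCP pose, the force, the opening and the grip force at its end, in the units of the state.
- r.get_state(): the state, without advancing time (a new reading comes with each control period).
- r.capture(name): name is "scene" or "top"; returns the picture (480x640x3 uint8, blue, green, red); there is no depth.
- r.camera_info(name): a dict with "fx", "fy", "cx", "cy" (pixels), "k1" (the pictures are not rectified: a ray, as slopes to the right and down, at radius r is drawn at 1 + k1 r^2 times it, then the intrinsics apply), "view" (4x4, takes a point from world to camera coordinates). Camera axes: x right, y up, looking along -z (the intrinsics and any distortion apply to the point x, -y, -z); pixel columns grow to the right and rows downward; lengths in m; the calibration is good to about 2 mm. A picture is of the moment at which its call begins. camera_info takes no time and is no camera call.
- r.close_job(): hands the job in; it is judged then, once.
The state is a dict: "time_s": time; "joints": joint angles; "qd": joint speeds; "joint_torque": joint torques, N m; "tcp_pos": TCP position; "eef_rot": TCP orientation; "contact_force": force on the tool from outside, world axes, zero at the start; "moment": the same for the moment, N m; "gripper_width": finger opening in m; "gripper_force": force on a finger pad.
Only numpy, scipy, OpenCV 4.12 (cv2) and the standard library are available. Lean on these libraries where they do the work, as an engineer would, in place of code of your own. Each camera call takes 0.05 s, during which the arm holds its last target. There are 200 camera calls.

## Working session

There is one attempt and no reset: what is moved stays moved. The work goes in short steps, Python scripts to look and compute and a tool call to move; the robot and the scene stay as the last step left them, time stands still between calls to the robot, and variables do not carry over. Pictures are saved under pics/ and viewed, at most 10 in all, crops included, and the job is handed in when it is done.

Besides the shell and the picture viewer there is one more tool, called after ">>>" by a JSON object that holds its "fn" and its "kwargs", one argument or row to a line. jog_arm: Moves the arm, as the interface text tells. Its arguments: {"type":"object","properties":{"deltas":{"type":"array"},"force":{"type":"number"}},"required":["deltas"]}

```bash
mkdir -p pics; python3 - <<'E'
from plant import r
import cv2
for n in("scene","top"):
    cv2.imwrite(f"pics/{n}0.png",r.capture(n))
    print(n,r.camera_info(n))
s=r.get_state();print(s)
E
```

```text
scene {'fx': 495.3064237640949, 'fy': 495.3064237640949, 'cx': 317.89234376637773, 'cy': 243.6807262313887, 'k1': -0.1385694163905087, 'view': array([[-0.69182915, -0.72180166,  0.01935974,  0.35442611],
       [ 0.47138638, -0.43117753,  0.76933791, -0.36233469],
       [-0.54696189,  0.5413763 ,  0.63854865, -0.82967223],
       [ 0.        ,  0.        ,  0.        ,  1.        ]])}
top {'fx': 491.412025642552, 'fy': 491.412025642552, 'cx': 312.82408957612904, 'cy': 247.03163373499507, 'k1': -0.122024149774378, 'view': array([[-0.01578937, -0.99977966, -0.01383214, -0.01874274],
       [ 0.99757389, -0.01668959,  0.06758537, -0.55772947],
       [-0.06780133, -0.01273145,  0.99761761, -1.3895474 ],
       [ 0.        ,  0.        ,  0.        ,  1.        ]])}
{'time_s': 0.1, 'joints': array([-5.52840816e+01,  2.05882683e+01,  6.39543779e-01, -1.76197576e-02,
       -7.01380993e+01, -1.65060770e+01]), 'qd': array([ 0.0691599 , -0.15149398,  0.02162628,  0.07076458, -0.08329547,
       -0.01380491]), 'joint_torque': array([-1.59178322e-03, -5.84163308e+01,  2.93753582e+01,  7.01554924e+00,
        1.01999781e-02, -6.21310005e-05]), 'tcp_pos': array([ 0.21077006, -0.64080962,  0.24471012]), 'eef_rot': array([ 1.79912048e+02, -8.78837734e-03, -1.61796151e+02]), 'contact_force': array([ 0.11654071, -0.33427847,  0.13599667]), 'moment': array([-0.01568718, -0.04074066,  0.0844673 ]), 'gripper_force': 0.0, 'gripper_width': 0.08773898712943845}
```

View pics/scene0.png

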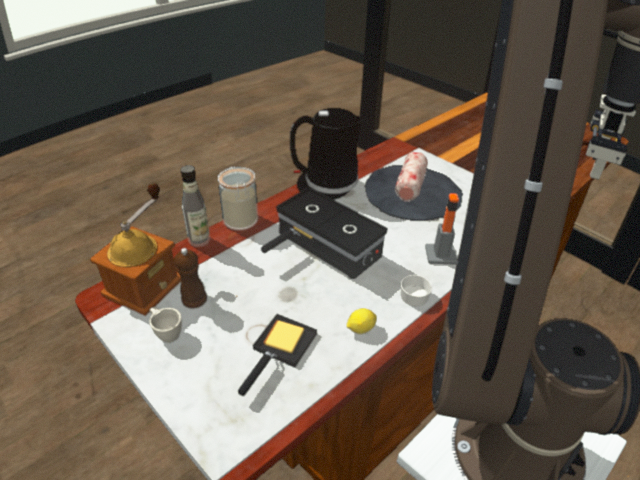

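View pics/top0.png

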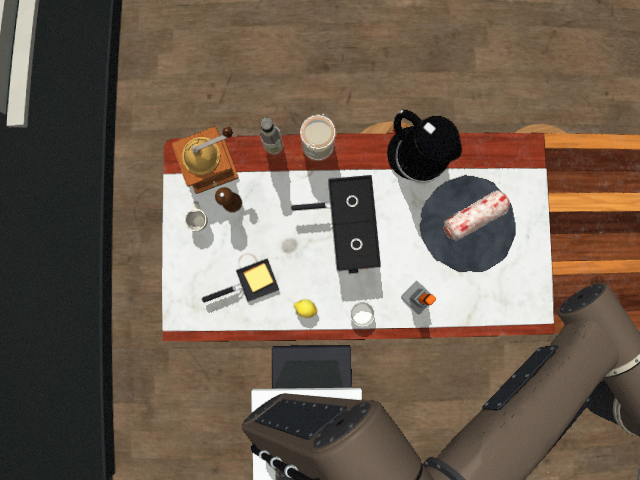

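The scene view shows the grill (rings near (313,208), (350,228)), the pan with cheese at (285,340) with its handle towards (245,388), and the probe in its stand at (447,225). In the top view the rings are at (352,201) and (356,244), the pan at (257,280) with its handle tip at (205,299), and the stand at (418,297). I'll enlarge for measurement.

```bash
cat > h.py <<'E'
import numpy as np,cv2
from plant import r
def cam(n):
    c=r.camera_info(n);K=np.array([[c['fx'],0,c['cx']],[0,c['fy'],c['cy']],[0,0,1]]);D=np.array([c['k1'],0,0,0,0.])
    V=np.diag([1,-1,-1,1.])@np.array(c['view']);return K,D,V
def proj(n,P):
    K,D,V=cam(n);rv=cv2.Rodrigues(V[:3,:3])[0]
    return cv2.projectPoints(np.array(P,float).reshape(-1,3),rv,V[:3,3],K,D)[0].reshape(-1,2)
def ray(n,uv):
    # forward distortion x*(1+k1 r^2); undistortPoints inverts it
    K,D,V=cam(n);p=cv2.undistortPointsIter(np.array(uv,float).reshape(-1,1,2),K,D,None,None,(3,60,1e-10)).reshape(-1,2)
    d=np.c_[p,np.ones(len(p))]@V[:3,:3];o=-V[:3,:3].T@V[:3,3];return o,d
def back(n,uv,z):
    o,d=ray(n,uv);return o+d*((z-o[2])/d[:,2:3])
E
python3 - <<'E'
import cv2
t=cv2.imread('pics/top0.png');s=cv2.imread('pics/scene0.png')
a=cv2.resize(t[165:345,190:450],None,fx=3,fy=3,interpolation=cv2.INTER_CUBIC)
b=cv2.resize(s[180:400,230:480],None,fx=3,fy=3,interpolation=cv2.INTER_CUBIC)[:, :]
b=cv2.resize(s[185:305,255:475],None,fx=3.5,fy=3.5,interpolation=cv2.INTER_CUBIC)
cv2.imwrite('pics/tc.png',a);cv2.imwrite('pics/sc.png',b)
E
```

```text
(no output)
```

View pics/tc.png

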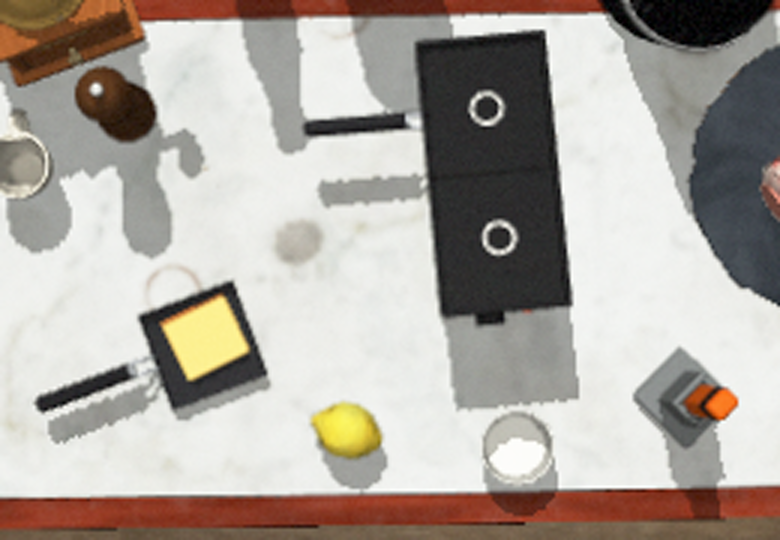

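View pics/sc.png

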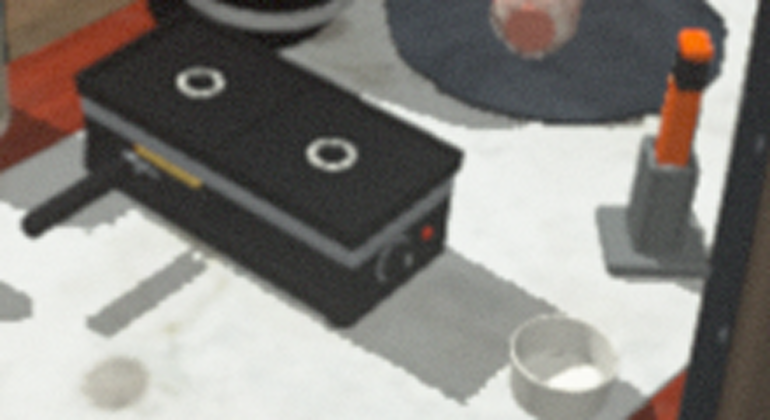

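The top crop shows the grill corners at (416,43), (545,30), (571,304), (443,316) and the rings at (486,108), (499,238). The pan corners are (140,316), (234,282), (267,377), the handle runs from (40,404) to (130,371), and the stand base is around (685,397). The scene crop shows the probe with no display on the visible faces. Next I compute positions.

```bash
cat > m.py <<'E'
from h import *
T=lambda p:(np.array(p,float)+.5)/3-.5+[190,165]
S=lambda p:(np.array(p,float)+.5)/3.5-.5+[255,185]
def show(l,P):print(l,np.round(P,4).tolist())
for n in('top','scene'):
    K,D,V=cam(n);show(n+' cam',-V[:3,:3].T@V[:3,3])
# rings both cameras, sub-pixel by bright blobs
for n,cs in(('top',[T((486,108)),T((499,238))]),('scene',[S((200,82)),S((331,154))])):
    im=cv2.imread(f'pics/{n}0.png',0)
    for c in cs:
        x,y=np.round(c).astype(int);w=8 if n=='top' else 9
        p=im[y-w:y+w+1,x-w:x+w+1].astype(float);p=np.clip(p-90,0,None)
        yy,xx=np.mgrid[y-w:y+w+1,x-w:x+w+1];uv=[(p*xx).sum()/p.sum(),(p*yy).sum()/p.sum()]
        show(n+' ring',back(n,[uv],.092))
g=back('top',T([(416,43),(545,30),(571,304),(443,316)]),.098);show('grill',g);show('sides',np.linalg.norm(g-np.roll(g,-1,0),axis=1));show('c',g.mean(0))
p=back('top',T([(140,316),(234,282),(267,377)]),.014);show('pan',p);show('sides',np.linalg.norm(np.diff(p,axis=0),axis=1));show('c',(p[0]+p[2])/2)
h=back('top',T([(40,404),(130,371)]),.032);show('handle',h);d=h[1]-h[0];show('yaw',np.degrees(np.arctan2(d[1],d[0])))
show('parked handle',back('top',T([(305,128),(405,121)]),.064))
show('stand base',back('top',T([(680,347),(633,397),(685,446),(735,400)]),.008))
o=back('top',T([(720,402)]),.18);show('probe top t',o)
show('probe top s',back('scene',S([(696,42)]),.18))
show('mill top',back('top',T([(98,88)]),.145));show('mug',back('top',T([(22,165)]),.05));show('lemon',back('top',T([(348,430)]),.025));show('salt',back('top',T([(518,448)]),.036))
E
python3 m.py
python3 - <<'E'
import cv2,numpy as np
t=cv2.imread('pics/top0.png');s=cv2.imread('pics/scene0.png')
a=cv2.resize(t[272:322,398:448],(400,400),interpolation=cv2.INTER_CUBIC)
b=cv2.resize(s[190:270,420:470],(375,600),interpolation=cv2.INTER_CUBIC)
c=np.zeros((600,785,3),np.uint8);c[:400,:400]=a;c[:,410:]=b;cv2.imwrite('pics/pr.png',c)
E
```

```text
top cam [0.4619, -0.0457, 1.4237]
scene cam [-0.0378, 0.5488, 0.8017]
top ring [[0.6774, -0.1372, 0.092]]
top ring [[0.5592, -0.1463, 0.092]]
scene ring [[0.6783, -0.1348, 0.092]]
scene ring [[0.5596, -0.1436, 0.092]]
grill [[0.7377, -0.0742, 0.098], [0.7479, -0.1922, 0.098], [0.4976, -0.2093, 0.098], [0.4888, -0.0939, 0.098]]
sides [0.1185, 0.2509, 0.1157, 0.2497]
c [0.618, -0.1424, 0.098]
pan [[0.495, 0.1937, 0.014], [0.5263, 0.1027, 0.014], [0.435, 0.0721, 0.014]]
sides [0.0962, 0.0963]
c [0.465, 0.1329, 0.014]
handle [[0.4124, 0.2872, 0.032], [0.4427, 0.2006, 0.032]]
yaw -70.7186
parked handle [[0.6664, 0.0299, 0.064], [0.6713, -0.0633, 0.064]]
stand base [[0.4569, -0.3246, 0.008], [0.4098, -0.278, 0.008], [0.3619, -0.3271, 0.008], [0.4049, -0.3767, 0.008]]
probe top t [[0.4104, -0.3236, 0.18]]
probe top s [[0.4075, -0.3215, 0.18]]
mill top [[0.6936, 0.2081, 0.145]]
mug [[0.6387, 0.2998, 0.05]]
lemon [[0.384, -0.0049, 0.025]]
salt [[0.3652, -0.1642, 0.036]]
```

View pics/pr.png

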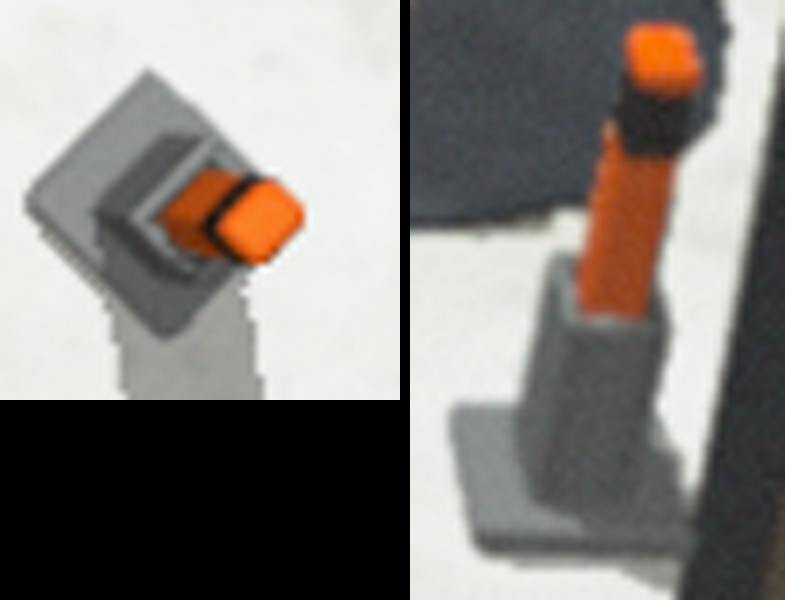

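The zoomed probe picture shows the stand rotated about 45°, with its long base edge from (25,198) to (165,340). No display shows on the visible faces, so it most likely faces (-x,-y), and I'll verify that after the lift.

Estimates, consistent with the given sizes:
- **Grill:** yaw -85.7°, ring at (0.559,-0.145).
- **Pan:** yaw -71°, grip point at (0.427,0.246).
- **Probe:** at (0.409,-0.323), yaw 45.5°.

I'll go to the pan first.

>>> {"fn": "jog_arm", "kwargs": {
  "deltas": [
    [[1,4,4,0,0.15],[1,4,4,0,0.15],[1,4,4,0,0.15],[1,4,4,0,0.15],[1,4,4,0,0.15],[1,4,4,0,0.15],[1,0.5,5,0,0.1],[1,0.5,5,0,0.1]]
  ]
}}

```text
time_s: 1.1
tcp_pos: [0.4611, -0.2994, 0.2448]
eef_rot: [179.9, 0.0, -98.6]
contact_force: [0.8, -0.2, -0.3]
gripper_width: 0.0875
gripper_force: 0.0
```

>>> {"fn": "jog_arm", "kwargs": {
  "deltas": [
    [[1,0.5,5,0,0.06],[1,0.5,5,0,0.06],[1,0.5,5,0,0.06],[1,0.5,5,0,0.06],[1,0.5,5,0,0.06],[1,0.5,5,0,0.06],[1,-1,5,0,0.06],[1,-1,5,0,0.06]]
  ]
}}

```text
time_s: 2.1
tcp_pos: [0.4703, 0.1003, 0.2453]
eef_rot: [180.0, -0.0, -71.2]
contact_force: [0.9, -0.2, -0.1]
gripper_width: 0.0875
gripper_force: 0.0
```

>>> {"fn": "jog_arm", "kwargs": {
  "deltas": [
    [[1,-1.1,3.7,-1,0],[1,-1.1,3.7,-2,0],[1,-1.1,3.6,-3,0],[1,-1.0,3.6,-3.5,0],[1,0,0,-3,0],[0.2,0,0,0,0],[0.2,0,0,0,0]]
  ],
  "force": 20
}}

```text
time_s: 2.98
tcp_pos: [0.4284, 0.2449, 0.1215]
eef_rot: [-180.0, 0.0, -71.3]
contact_force: [0.3, -0.1, -1.1]
gripper_width: 0.073
gripper_force: 0.0
```

```bash
python3 - <<'E'
from h import *
t=r.capture('top');s=r.capture('scene')
a=cv2.resize(t[230:330,180:310],(390,300),interpolation=3);b=cv2.resize(s[270:420,215:345],(390,450),interpolation=3)
c=np.zeros((450,790,3),np.uint8);c[:300,:390]=a;c[:,400:]=b;cv2.imwrite('pics/g1.png',c)
print(r.get_state()['tcp_pos'],r.get_state()['eef_rot'])
E
```

```text
[0.42866989 0.24507557 0.1219707 ] [-1.79883747e+02  6.05216487e-02 -7.12942258e+01]
```

View pics/g1.png

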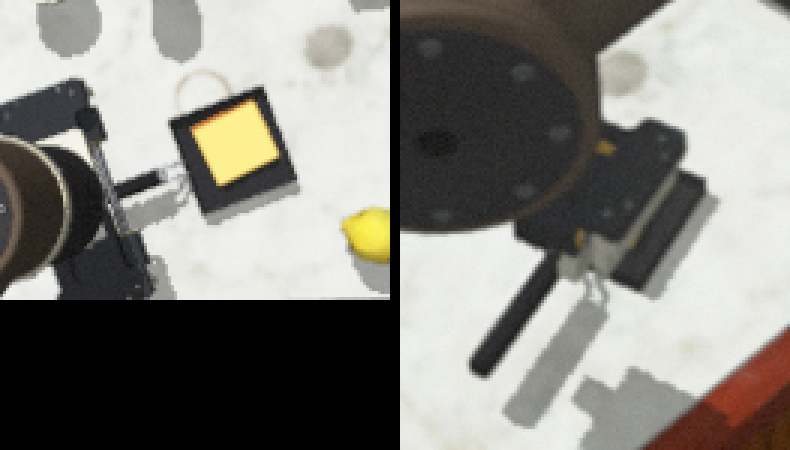

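The gripper straddles the handle, which runs under the jaws at about (140,185) in the left crop and is parallel to the tool. I'll descend and grip.

>>> {"fn": "jog_arm", "kwargs": {
  "deltas": [
    [[0.2,-0.1,0.1,-3,0],[0.2,0,0,-3,0],[0.2,0,0,-2.2,0],[0.2,0,0,-1,0],[-1,0,0,0,0],[-1,0,0,0,0],[-1,0,0,0,0],[-1,0,0,0,0]]
  ],
  "force": 25
}}

```text
time_s: 4.08
tcp_pos: [0.4272, 0.2462, 0.0291]
eef_rot: [-179.9, 0.0, -71.3]
contact_force: [0.2, 0.7, 0.9]
gripper_width: 0.018
gripper_force: 0.3
```

>>> {"fn": "jog_arm", "kwargs": {
  "deltas": [
    [[-1,0,0,0,0],[-1,0,0,0,0],[-1,0,0,0.3,0],[-1,0,0,0.6,0],[-1,0,0,0.8,0],[-1,0,0,0.8,0],[-1,0,0,0.7,0],[-1,0,0,0.3,0]]
  ],
  "force": 50
}}

```text
time_s: 5.08
tcp_pos: [0.4271, 0.246, 0.0642]
eef_rot: [-180.0, 0.0, -71.3]
contact_force: [0.1, 0.1, -3.2]
gripper_width: 0.0157
gripper_force: 49.6
```

```bash
python3 - <<'E'
from h import *
t=r.capture('top');s=r.capture('scene')
a=cv2.resize(t[230:330,180:310],(390,300),interpolation=3);b=cv2.resize(s[270:420,215:345],(390,450),interpolation=3)
c=np.zeros((450,790,3),np.uint8);c[:300,:390]=a;c[:,400:]=b;cv2.imwrite('pics/g2.png',c)
print(r.get_state())
E
```

```text
{'time_s': 5.175, 'joints': array([ 5.28479429e+01,  1.51531490e+01, -3.51041228e+01, -1.01967143e-03,
       -3.96977284e+01, -3.41138618e+01]), 'qd': array([ 0.01257554,  0.60812704, -0.38771956, -0.13164159,  0.44027161,
       -0.05148616]), 'joint_torque': array([-1.61643903e-02, -4.28213131e+01,  2.06259388e+01,  5.24362341e+00,
       -2.71645328e-01,  1.32636535e-03]), 'tcp_pos': array([0.42701499, 0.24597158, 0.06396694]), 'eef_rot': array([-1.79963109e+02,  2.57774058e-02, -7.12666950e+01]), 'contact_force': array([-0.01652222, -0.29075796, -2.55041095]), 'moment': array([0.20808163, 0.225548  , 0.036574  ]), 'gripper_force': 49.59933578968048, 'gripper_width': 0.015426227384028398}
```

View pics/g2.png

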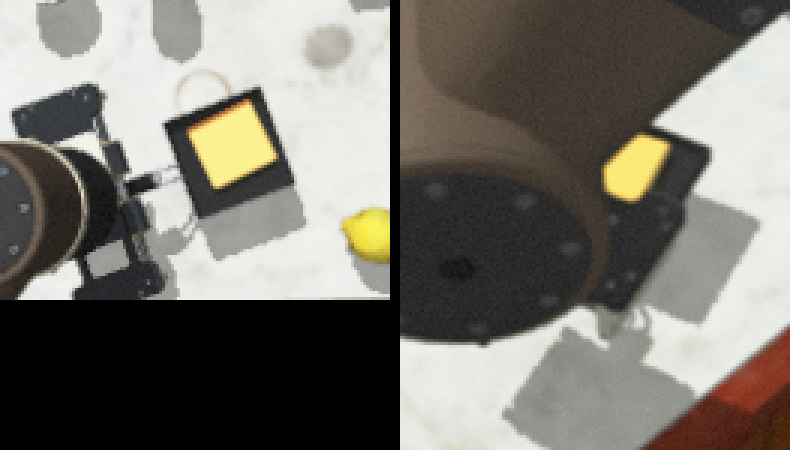

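The pan is lifted and level, with the cheese centred at about (232,143) in the left crop and the pan aligned with the tool. Moving to the pre-insert pose.

>>> {"fn": "jog_arm", "kwargs": {
  "deltas": [
    [[-1,0.6,-0.7,0,-0.03],[-1,1.2,-1.4,0,-0.03],[-1,1.8,-2.1,0,-0.03],[-1,2,-2.3,0,-0.03],[-1,2,-2.3,0,-0.03],[-1,1.8,-2.1,0,-0.03],[-1,1.2,-1.4,0,-0.03],[-1,0.65,-0.7,0,-0.04]]
  ]
}}

```text
time_s: 6.18
tcp_pos: [0.5397, 0.1148, 0.0632]
eef_rot: [180.0, -0.0, -85.8]
contact_force: [0.4, -0.1, -2.2]
gripper_width: 0.0158
gripper_force: 49.6
```

```bash
python3 - <<'E'
from h import *
t=r.capture('top')
for _ in range(0):pass
s=r.get_state();print(s['time_s'],s['tcp_pos'],s['eef_rot'],s['moment'],s['contact_force'])
hsv=cv2.cvtColor(t,cv2.COLOR_BGR2HSV)
# pan rim: predicted silhouette, dark pixels near prediction
yaw=np.radians(s['eef_rot'][2]);x=np.array([np.cos(yaw),np.sin(yaw)]);y=np.array([-x[1],x[0]])
c=s['tcp_pos'][:2]+.12*x;z=s['tcp_pos'][2]-.03+.014
P=[[*(c+.049*(a*x+b*y)),z] for a,b in((1,1),(1,-1),(-1,-1),(-1,1))]
uv=proj('top',P);print(uv.round(1).tolist())
m=np.zeros(t.shape[:2],np.uint8);cv2.fillConvexPoly(m,proj('top',[[*(c+.062*(a*x+b*y)),z] for a,b in((1,1),(1,-1),(-1,-1),(-1,1))]).round().astype(int),1)
d=((t.max(2)<75)|((hsv[...,1]>120)&(hsv[...,2]>150)&(hsv[...,0]<35)))&(m>0)
d=cv2.morphologyEx(d.astype(np.uint8),cv2.MORPH_OPEN,np.ones((9,9)))
k=max(cv2.findContours(d,0,1)[0],key=cv2.contourArea)
R=cv2.minAreaRect(k);q=cv2.boxPoints(R);print(q.round(1).tolist())
w=back('top',q,z);print(w.round(4).tolist(),'c',w.mean(0),'pred',c,np.linalg.norm(w-np.roll(w,1,0),axis=1))
e=np.diff(w,axis=0);print(np.degrees(np.arctan2(e[:,1],e[:,0])))
v=t[150:330,180:440].copy();cv2.polylines(v,[(uv-[180,150]).round().astype(int)],1,(0,255,0))
u2=proj('top',[[.5594-.0091*f,-.145+.1197*f,.092] for f in(0,.45)])
cv2.imwrite('pics/pre.png',cv2.resize(v,None,fx=3,fy=3,interpolation=3))
E
```

```text
6.225 [0.54007004 0.11465338 0.06323362] [ 1.79971792e+02 -2.18399881e-02 -8.59019894e+01] [ 0.27150144 -0.04781217 -0.02782077] [ 1.19874254  0.03707915 -2.07409323]
[[320.5, 230.7], [323.6, 265.4], [288.7, 268.5], [285.8, 233.8]]Traceback (most recent call last):
  File "<stdin>", line 14, in <module>
ValueError: max() iterable argument is empty
```

```bash
cat > pm.py <<'E'
from h import *
def meas(t,s):
    yaw=np.radians(s['eef_rot'][2]);x=np.array([np.cos(yaw),np.sin(yaw)]);y=np.array([-x[1],x[0]])
    c=s['tcp_pos'][:2]+.12*x;z=s['tcp_pos'][2]-.03+.014
    m=np.zeros(t.shape[:2],np.uint8);cv2.fillConvexPoly(m,proj('top',[[*(c+.062*(a*x+b*y)),z] for a,b in((1,1),(1,-1),(-1,-1),(-1,1))]).round().astype(int),1)
    sat=t.max(2).astype(int)-t.min(2)
    d=(((t.max(2)<80)|(sat>70))&(m>0)).astype(np.uint8);print('px',d.sum(),m.sum())
    d=cv2.morphologyEx(cv2.morphologyEx(d,cv2.MORPH_CLOSE,np.ones((5,5))),cv2.MORPH_OPEN,np.ones((7,7)))
    k=max(cv2.findContours(d,0,1)[0],key=cv2.contourArea)
    q=cv2.boxPoints(cv2.minAreaRect(k));w=back('top',q,z)
    print('c',w.mean(0).round(4),'pred',c.round(4),'sides',np.linalg.norm(w-np.roll(w,1,0),axis=1).round(4))
    e=np.diff(w,axis=0);print('ang',np.degrees(np.arctan2(e[:,1],e[:,0])).round(1))
E
python3 - <<'E'
from pm import *
meas(r.capture('top'),r.get_state())
E
```

```text
px 1106 2017
c [ 0.5475 -0.004   0.0473] pred [ 0.5486 -0.0044] sides [0.0961 0.0948 0.096  0.0944]
ang [ -84.6 -174.6   95.4]
```

>>> {"fn": "jog_arm", "kwargs": {
  "deltas": [
    [[-1,0.11,-0.8,0,0],[-1,0.12,-1.5,0,0],[-1,0.13,-1.5,0,0],[-1,0.12,-1.5,0,0],[-1,0.11,-1.2,0,0],[-1,0.06,-0.9,0,0],[-1,0.04,-0.6,0,0]]
  ]
}}

```text
time_s: 7.15
tcp_pos: [0.5463, 0.0351, 0.0635]
eef_rot: [180.0, -0.0, -85.6]
contact_force: [0.9, 0.1, -2.7]
gripper_width: 0.0156
gripper_force: 49.6
```

>>> {"fn": "jog_arm", "kwargs": {
  "deltas": [
    [[-1,0.07,-0.9,0,0],[-1,0.09,-1.2,0,0],[-1,0.09,-1.2,0,0],[-1,0.07,-0.9,0,0],[-1,0.04,-0.5,0,0],[-1,0.02,-0.3,-0.2,0],[-1,0,0,0,0]]
  ]
}}

```text
time_s: 8.02
tcp_pos: [0.5499, -0.0143, 0.0613]
eef_rot: [180.0, -0.0, -85.6]
contact_force: [0.6, 0.2, -2.3]
gripper_width: 0.0155
gripper_force: 49.6
```

>>> {"fn": "jog_arm", "kwargs": {
  "deltas": [
    [[-1,0.02,-0.3,-0.1,0],[-1,0.02,-0.3,-0.1,0],[-1,0.01,-0.1,0,0],[-1,0,0,0,0]]
  ]
}}

```text
time_s: 8.52
tcp_pos: [0.5508, -0.0213, 0.0597]
eef_rot: [-180.0, -0.0, -85.6]
contact_force: [-0.5, -0.8, -1.3]
gripper_width: 0.0156
gripper_force: 49.6
```

>>> {"fn": "jog_arm", "kwargs": {
  "deltas": [
    [[-1,0.01,-0.1,0,0],[-1,0.01,-0.1,0,0],[-1,0,0,0,0]]
  ]
}}

```text
time_s: 8.9
tcp_pos: [0.5508, -0.0232, 0.0596]
eef_rot: [-180.0, -0.0, -85.6]
contact_force: [-0.6, -0.0, -1.4]
gripper_width: 0.0153
gripper_force: 49.6
```

>>> {"fn": "jog_arm", "kwargs": {
  "deltas": [
    [[-1,0.01,-0.15,0,0],[-1,0.01,-0.15,0,0],[-1,0,0,0,0]]
  ]
}}

```text
time_s: 9.28
tcp_pos: [0.5525, -0.0242, 0.0601]
eef_rot: [-179.8, 0.1, -85.6]
contact_force: [0.6, 11.3, 0.9]
gripper_width: 0.0155
gripper_force: 49.7
```

The back stop is reached (11 N at y = -0.024, as predicted). I'll relax and release.

>>> {"fn": "jog_arm", "kwargs": {
  "deltas": [
    [[-1,0,0.15,-0.1,0],[-1,0,0,0,0],[0,0,0,0,0],[0,0,0,0,0],[0,0,0,0,0],[0,0,0,2,0],[0,0,0,5,0],[0,0,0,5,0]]
  ]
}}

```text
time_s: 10.28
tcp_pos: [0.5505, -0.025, 0.1796]
eef_rot: [179.9, -0.0, -85.6]
contact_force: [0.5, 0.2, 0.3]
gripper_width: 0.044
gripper_force: 0.0
```

>>> {"fn": "jog_arm", "kwargs": {
  "deltas": [
    [[0.3,0,0,5,0],[0.3,0,0,2,-0.1],[0.3,-1,-3.5,0,-0.1],[0.3,-1,-5,0,-0.1],[0.3,-1,-5,0,-0.1]]
  ]
}}

```text
time_s: 10.9
tcp_pos: [0.5204, -0.1609, 0.2487]
eef_rot: [-180.0, -0.0, -108.6]
contact_force: [1.3, 1.0, -0.5]
gripper_width: 0.0568
gripper_force: 0.0
```

```bash
python3 - <<'E'
from h import *
t=r.capture('top');s=r.capture('scene')
c=np.zeros((480,790,3),np.uint8);c[:480,:390]=cv2.resize(t[170:330,280:410],(390,480),interpolation=3);c[:300,400:]=cv2.resize(s[180:280,255:385],(390,300),interpolation=3)
cv2.imwrite('pics/home.png',c);q=r.get_state();print(q['time_s'],q['tcp_pos'],q['eef_rot'],q['contact_force'])
E
```

```text
11.0 [ 0.51949614 -0.16318256  0.24845028] [ 1.79959382e+02 -4.17424922e-02 -1.08866977e+02] [ 0.81137874 -0.46641525 -0.19279228]
```

View pics/home.png

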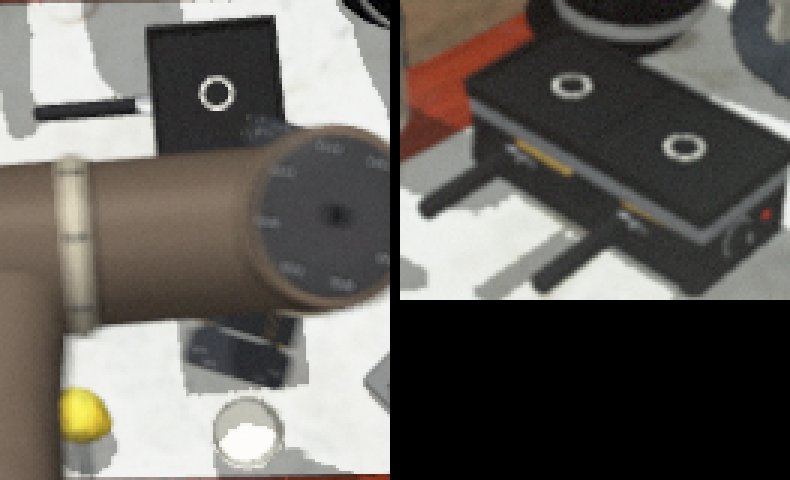

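The pan sits in its bay like the parked one, with its handle tip at (543,283) in the scene crop against (430,210) for the parked pan. I'll check this numerically while moving over the probe.

>>> {"fn": "jog_arm", "kwargs": {
  "deltas": [
    [[0.5,-2.2,-3.2,0,-0.09],[0.5,-2.2,-3.2,0,-0.09],[0.5,-2.2,-3.2,0,-0.09],[0.5,-2.2,-3.2,0,-0.09],[0.5,-2.2,-3.2,0,-0.09],[0.5,0,0,-1,0]]
  ]
}}

```text
time_s: 11.75
tcp_pos: [0.41, -0.3211, 0.2389]
eef_rot: [-179.9, 0.0, -134.5]
contact_force: [-0.3, -0.4, -0.3]
gripper_width: 0.0657
gripper_force: 0.0
```

```bash
python3 - <<'E'
from h import *
S=lambda p:(np.array(p,float)+.5)/3-.5+[255,180]
p=back('scene',S([(430,210),(543-400+400,283)])-[400/3,0],.06);print(p)
c=np.array([.6185,-.1405]);gx=np.array([.0758,-.9971]);gy=np.array([.9971,.0758])
for q in p:print(((q[:2]-c)@gx).round(4),((q[:2]-c)@gy).round(4))
s=r.get_state();print(s['tcp_pos'],s['eef_rot'],s['joints'])
t=r.capture('top');cv2.imwrite('pics/ab.png',t);h=cv2.cvtColor(t,cv2.COLOR_BGR2HSV)
E
```

```text
[[0.66483008 0.02558345 0.06      ]
 [0.54561586 0.0167439  0.06      ]]
-0.1621 0.0588
-0.1623 -0.0608
[ 0.41004341 -0.3211362   0.23892836] [-1.79938428e+02  1.38636332e-02 -1.34472287e+02] [-1.64465830e+01  6.20673806e+00 -1.92077663e+01  1.84907230e-02
 -6.45246306e+01 -2.80336557e+01]
```

Both pans' handle tips agree within 1 mm in the grill frame (x = -0.162), so the pan is home. Descending on the probe.

>>> {"fn": "jog_arm", "kwargs": {
  "deltas": [
    [[0.5,-0.1,-0.2,-2,0],[0.5,0,0,-3,0],[0.5,0,0,-2.2,0],[0.5,0,0,-1,0],[-1,0,0,0,0],[-1,0,0,0,0],[-1,0,0,0,0],[-1,0,0,0,0]]
  ],
  "force": 15
}}

```text
time_s: 12.8
tcp_pos: [0.4102, -0.3218, 0.1571]
eef_rot: [-179.9, 0.0, -134.3]
contact_force: [0.3, -0.1, 0.2]
gripper_width: 0.0311
gripper_force: 0.2
```

>>> {"fn": "jog_arm", "kwargs": {
  "deltas": [
    [[-1,0,0,0,0],[-1,0,0,0,0],[-1,0,0,0,0]]
  ],
  "force": 25
}}

```text
time_s: 13.18
tcp_pos: [0.4109, -0.3222, 0.1571]
eef_rot: [-179.9, 0.0, -134.3]
contact_force: [4.1, -4.1, -0.5]
gripper_width: 0.0262
gripper_force: 24.9
```

The width of 26 mm confirms the grasp along the probe's y. I'll relieve the side load, then lift.

>>> {"fn": "jog_arm", "kwargs": {
  "deltas": [
    [[-1,0.1,-0.1,0,0],[-1,0,0,0,0]]
  ]
}}

```text
time_s: 13.42
tcp_pos: [0.4113, -0.3228, 0.1567]
eef_rot: [-180.0, 0.0, -134.3]
contact_force: [3.6, -2.9, 1.3]
gripper_width: 0.026
gripper_force: 24.9
```

>>> {"fn": "jog_arm", "kwargs": {
  "deltas": [
    [[-1,0.1,-0.1,0,0],[-1,0,0,0.3,0],[-1,0,0,1,0],[-1,0,0,1.5,0],[-1,0,0,2,0],[-1,0,0,2,0],[-1,0,0,2,0],[-1,0,0,1,0]]
  ]
}}

```text
time_s: 14.42
tcp_pos: [0.4118, -0.3236, 0.2563]
eef_rot: [-179.9, 0.0, -134.3]
contact_force: [-0.4, 0.6, -1.6]
gripper_width: 0.0261
gripper_force: 25.0
```

>>> {"fn": "jog_arm", "kwargs": {
  "deltas": [
    [[-1,1,1.2,1,-0.1],[-1,2,2.5,1,-0.1],[-1,2.4,2.9,0,-0.1],[-1,2.4,2.9,0,-0.1],[-1,2.4,2.9,0,-0.1],[-1,2.2,2.7,0,-0.1],[-1,1.6,1.9,0,-0.1],[-1,0.7,0.9,0,-0.1]]
  ]
}}

```text
time_s: 15.42
tcp_pos: [0.5591, -0.1435, 0.2741]
eef_rot: [180.0, -0.1, 179.7]
contact_force: [0.4, -0.1, -2.2]
gripper_width: 0.0257
gripper_force: 25.0
```

```bash
python3 - <<'E'
from h import *
s=r.capture('scene');q=r.get_state();print(q['time_s'],q['tcp_pos'],q['eef_rot'],q['contact_force'],q['joints'])
cv2.imwrite('pics/s5.png',s)
p=q['tcp_pos'];print(proj('scene',[p,p-[0,0,.14],p+[0,0,.023]]).round(1).tolist(),proj('scene',[[.5594,-.145,.092]]).round(1))
cv2.imwrite('pics/disp.png',cv2.resize(s[130:270,280:440],None,fx=4,fy=4,interpolation=3))
E
```

```text
15.475 [ 0.559602   -0.14301584  0.27406231] [ 1.79977544e+02 -8.50638980e-02  1.79480929e+02] [ 0.73136309  1.20457168 -0.63913652] [ 5.03828644e+00  1.04671388e+01 -9.35188341e+00 -3.24970363e-02
 -7.02634701e+01 -9.55463776e+01]
[[353.9, 161.1], [350.0, 214.6], [354.6, 151.5]] [[349.5 228.8]]
```

View pics/disp.png

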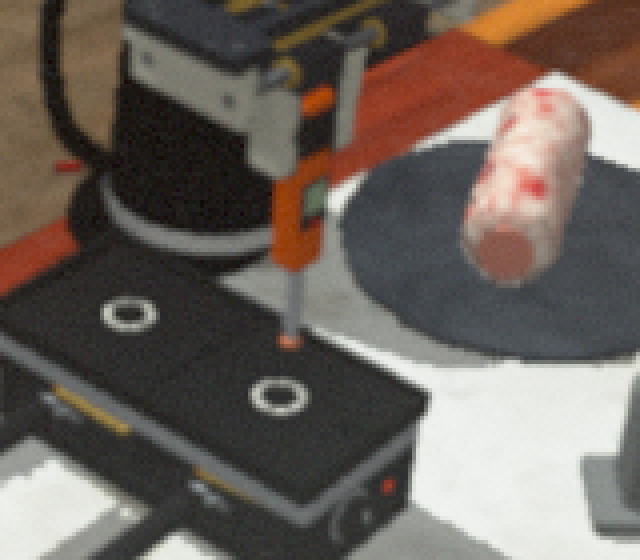

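The display is visible at (313,197) on the face turned to -x, the cook side. The foot is at (289,342), close to above the ring at (279,397). I'll measure the axis against the prediction.

```bash
cat > ax.py <<'E'
from h import *
def axis(s):
    q=r.get_state();p=q['tcp_pos'];h=cv2.cvtColor(s,cv2.COLOR_BGR2HSV)
    print(p,q['contact_force'])
    for z in(3,60,70,163): # heights on probe, mm: foot, lower handle
        uv=proj('scene',[p+[0,0,(z-140)/1000.]])[0];y=int(round(uv[1]));x0=int(round(uv[0]))
        for yy in(y-1,y,y+1):
            x=np.arange(x0-14,x0+15);m=(h[yy,x,1]>110)&((h[yy,x,0]<16))&(h[yy,x,2]>90)
            print(z,yy,'pred',uv.round(1),'orange',x[m].min() if m.any() else None,x[m].max() if m.any() else None,m.sum())
    for z in(20,30,40):
        uv=proj('scene',[p+[0,0,(z-140)/1000.]])[0];y=int(round(uv[1]));x0=int(round(uv[0]))
        print(z,uv.round(1),s[y,x0-8:x0+10].max(1).tolist())
E
python3 -c "
from ax import *
axis(cv2.imread('pics/s5.png'))"
```

```text
[ 0.559602   -0.14301584  0.27406231] [ 0.73136309  1.20457168 -0.63913652]
3 213 pred [350.  213.5] orange None None 0
3 214 pred [350.  213.5] orange 349 350 2
3 215 pred [350.  213.5] orange 349 354 6
60 192 pred [351.6 192.7] orange 347 359 13
60 193 pred [351.6 192.7] orange 347 359 13
60 194 pred [351.6 192.7] orange 348 358 11
70 188 pred [351.9 188.9] orange 348 359 12
70 189 pred [351.9 188.9] orange 348 359 12
70 190 pred [351.9 188.9] orange 348 359 12
163 150 pred [354.6 151.5] orange None None 0
163 151 pred [354.6 151.5] orange 360 361 2
163 152 pred [354.6 151.5] orange 358 362 5
20 [350.5 207.5] [41, 36, 37, 50, 63, 77, 100, 122, 128, 127, 118, 114, 112, 124, 134, 135, 136, 135]
30 [350.8 203.8] [115, 132, 146, 149, 150, 147, 144, 137, 128, 119, 112, 109, 116, 131, 138, 139, 139, 144]
40 [351.  200.1] [145, 148, 147, 147, 146, 151, 145, 143, 136, 124, 112, 109, 118, 133, 145, 147, 148, 148]
```

The probe is upright but sits about 3.5 mm towards -x of the TCP, so I'll shift and descend gently.

>>> {"fn": "jog_arm", "kwargs": {
  "deltas": [
    [[-1,0.35,-0.15,-1,0.0],[-1,0,0,-1,0],[-1,0,0,-1,0],[-1,0,0,-0.6,0],[-1,0,0,-0.2,0],[-1,0,0,0,0],[-1,0,0,0,0]]
  ]
}}

```text
time_s: 16.35
tcp_pos: [0.5627, -0.1462, 0.237]
eef_rot: [-180.0, 0.0, 179.9]
contact_force: [0.2, -0.6, -0.5]
gripper_width: 0.0257
gripper_force: 25.0
```

```bash
python3 - <<'E'
from ax import *
s=r.capture('scene');cv2.imwrite('pics/s6.png',s);axis(s)
print([r.capture('scene') is not None and r.get_state()['contact_force'].round(1).tolist() for _ in range(3)])
E
```

```text
[ 0.56265877 -0.14619808  0.23692867] [-1.03703063 -0.17720141 -0.52437614]
3 224 pred [349.1 225.3] orange None None 0
3 225 pred [349.1 225.3] orange None None 0
3 226 pred [349.1 225.3] orange None None 0
60 204 pred [350.6 205.3] orange 347 357 11
60 205 pred [350.6 205.3] orange 346 357 12
60 206 pred [350.6 205.3] orange 346 357 12
70 201 pred [350.8 201.6] orange 347 358 12
70 202 pred [350.8 201.6] orange 347 358 12
70 203 pred [350.8 201.6] orange 347 358 12
163 165 pred [353.4 165.8] orange None None 0
163 166 pred [353.4 165.8] orange 358 360 3
163 167 pred [353.4 165.8] orange 356 361 6
20 [349.5 219.5] [51, 45, 48, 47, 48, 48, 66, 99, 121, 120, 110, 81, 57, 47, 47, 52, 47, 49]
30 [349.8 216. ] [44, 50, 47, 43, 48, 48, 60, 89, 110, 115, 111, 89, 59, 52, 45, 44, 43, 42]
40 [350.  212.5] [42, 46, 45, 45, 45, 47, 52, 81, 106, 111, 114, 99, 68, 52, 71, 104, 157, 188]
[[0.3, -1.3, -1.6], [0.5, 0.2, -1.3], [0.2, 0.6, -2.0]]
```

>>> {"fn": "jog_arm", "kwargs": {
  "deltas": [
    [[-1,0,0,-0.2,0],[-1,0,0,-0.2,0],[-1,0,0,-0.1,0],[-1,0,0,-0.1,0],[-1,0,0,-0.1,0],[-1,0,0,0,0],[-1,0,0,0,0],[-1,0,0,0,0]]
  ]
}}

```text
time_s: 17.55
tcp_pos: [0.5625, -0.1462, 0.2296]
eef_rot: [-180.0, 0.0, 179.9]
contact_force: [-0.8, 1.7, 1.6]
gripper_width: 0.0261
gripper_force: 25.0
```

>>> {"fn": "jog_arm", "kwargs": {
  "deltas": [
    [[-1,0,0,-0.1,0],[-1,0,0,-0.1,0],[-1,0,0,0,0],[-1,0,0,0,0],[-1,0,0,0,0]]
  ]
}}

```text
time_s: 18.18
tcp_pos: [0.5625, -0.1462, 0.2276]
eef_rot: [-180.0, 0.0, 179.9]
contact_force: [-1.7, -0.3, 1.5]
gripper_width: 0.0263
gripper_force: 25.0
```

```bash
python3 - <<'E'
from h import *
f=[];z=[]
for i in range(10):
    s=r.capture('scene');q=r.get_state();f.append(q['contact_force']);z.append(q['tcp_pos'])
print(np.mean(f,0),np.mean(z,0),np.std(z,0),q['time_s'])
t=r.capture('top');cv2.imwrite('pics/s7.png',cv2.resize(s[160:260,270:430],None,fx=5,fy=5,interpolation=3))
E
```

```text
[-1.44591551  0.51576938  2.05834771] [ 0.56248839 -0.1461839   0.22757091] [1.68972677e-05 9.38199790e-06 1.67994997e-05] 18.675
```

View pics/s7.png

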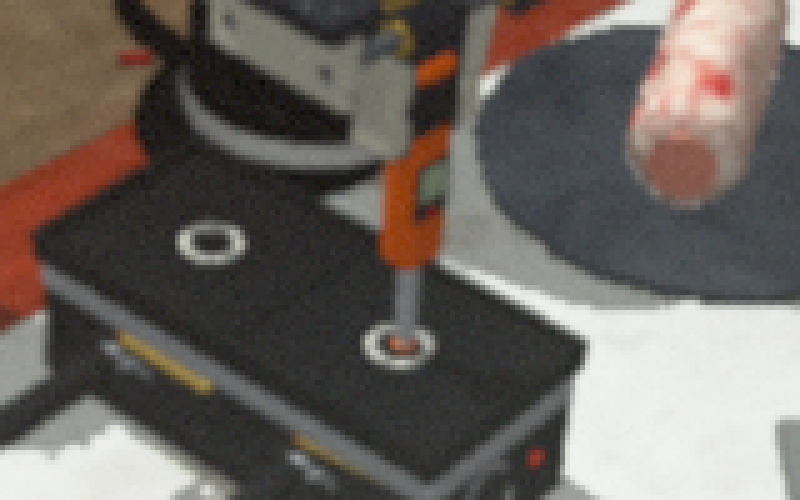

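The foot at (403,346) sits inside the ring centred at (399,346), the display faces the front, and the press is about 3.5 N, which means about 4.5 mm of spring travel. Handing in.

```bash
python3 -c "
from plant import r
print(r.close_job())"
```

```text
the job is handed in; nothing more can be done
None
```

The job is handed in, though no verdict came back: by my measurements the pan is home and released, and the thermometer is held upright in the ring at about 3.5 N with its display to the cook, about 19 s in.

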